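# Fit and lock a bayonet filter, then switch the fume unit on

### The arm

A 7-joint arm with a two-finger parallel gripper is mounted at the origin on the work surface. World frame = base frame: x ahead of the robot, y to its left, z up, the work surface at z = 0. Lengths are in m, angles in rad, forces in N, time in s.
With the tool pointing down it reaches from about 0.4 to 0.875 m from the base axis. Payload 6.5 kg.
Tool frame: the origin (TCP) lies at the very end of the fingers, on their centre line; the grasp point (between the pads) lies arm.tcp_to_grasp behind it (arm.tcp_to_grasp is the distance from the TCP to the grasp point, in m); z points along the fingers, y is the direction in which the jaws open and shut (so a half turn about z gives the same grasp; the last joint's range is limited). The gripper opens to 85 mm and grips with 20 to 120 N. Pads are 22 mm wide; open, the fingers measure 114 mm over their backs; the gripper's body (76 mm by 85 mm) begins 54 mm behind the grasp point. The pads swing forward as they close: fully open they stand 13 mm farther back than shut.
Start: joints at [1.229, 0.536, -0.004, 1.538, 0.003, 1.067, -0.071], TCP at [0.177, -0.625, 0.231] pointing down, gripper open.
Joint ranges: [-2.7, 2.7], [-0.37, 2.16], [-1.27, 1.26], [0.24, 2.4], [-1.31, 4.45], [0.19, 1.91], [-2.76, 2.76]. Speed limits (rad/s): [2.39, 2.39, 3.14, 3.14, 3.14, 3.14, 3.14].

### API

Orientations are given as a rotation vector (axis times angle).
In Python, from station import sense, optics, arm, spotter gives the robot as it stands.
- The arm moves only by the tool send_rows, never from a script. Its argument "targets" is a list of rows, each an object of numbers: "tx", "ty", "tz": the shift along the world's x, y, z in mm; "wx", "wy", "wz": the turn, a rotation vector about the world's x, y, z in degrees; "gripper": the finger opening in mm, from 0 to 85.4. In form: [{"tx": .., "ty": .., "tz": .., "wx": .., "wy": .., "wz": .., "gripper": ..}, ...]. A call has 1 to 8 rows; each row is the pose to reach, as a shift and turn from the pose commanded when the call began; what a row does not reach only later rows make up. A row lasts 1/8 s, in which the tool goes at most 62.5 mm and 10.7 degrees, less where a joint would pass 70% of its speed; a pose out of reach is approached as far as the arm can. A call with a gripper value outside its range is refused whole. The fingers move at their own pace and stop on an object; "newtons" is the grip in N (left out, the last holds). Time passes only in rows, so rows that repeat a pose let the fingers close. It gives the time, the measured TCP pose, the force and the opening at its end, in the units of the state.
- sense(): the state, without advancing time (a new reading comes with each control period).
- optics.camera(name): name is "side" or "top"; returns the picture (384x512x3 uint8, red, green, blue); there is no depth.
- optics.camera_info(name): a dict with "intrinsics" (3x3 intrinsics, pixels), "k1" (the pictures are not rectified: a ray, as slopes to the right and down, at radius r is drawn at 1 + k1 r^2 times it, then the intrinsics apply), "rvec" (rotation vector, rad) and "tvec" (3), from world to camera coordinates, as OpenCV has them. Camera axes: x right, y down, z forward; pixel columns grow to the right and rows downward; lengths in m; the calibration is good to about 2 mm. A picture is of the moment at which its call begins. camera_info takes no time and is no camera call.
- arm.sign_off(): hands the job in, once; it reports no verdict.
Trained networks look in the newest picture that a camera, given by its name, has taken for a name from the list of things; names that differ only in an ending like _2 or _b are one class to them, and where a whole thing is asked for, a point or a joint stands for the part that bears it (a point fixed in the world has none). Each returns a list of dicts, best first, with "conf" (0 to 1); they miss things now and then, are a little off and sometimes report something else, mostly with a low value. They report only what shows in the picture. A call takes as long as a camera call. They do not tell look-alikes from the thing itself.
- spotter.find_in(camera, label): "rect" ([left, top, width, height] in pixels, round what is visible of it).
The state is a dict: "time": time; "joint_pos": joint angles; "joint_velocities": joint speeds; "tau": joint torques, N m; "ee_pos": TCP position; "orientation": TCP orientation; "wrist_force": force on the tool from outside, world axes, zero at the start; "wrist_torque": the same for the moment, N m; "opening": finger opening in m.
Only numpy, scipy, OpenCV 4.12 (cv2) and the standard library are available. Lean on these libraries where they do the work, as an engineer would, in place of code of your own. Each camera call takes 0.05 s, during which the arm holds its last target. There are 200 camera calls.

### The job

Fit the fresh white filter cartridge into the fume filter unit: line its two orange lugs up with the two slots in the metal collar, push it down against the spring, turn it clockwise (seen from above) to the green marks, and let the spring lift it so that it is locked in its seat. Once it is locked, switch the unit on by pushing the red-tipped lever right over, away from the side it leans to, and let go of everything. Leave the used dark filter and the white box where they are.

Things in the scene. Friction and masses are not known exactly. Their poses are not given: they have to be found in the camera images.
- filter: Fresh filter, loose, upright: white canister 67 mm across, 70 tall (bottom 9 tapers to 58), green band, green grip bar on top 60 long (x), 16 thick (y), 68 to 104 above the underside. Two orange lugs at +x and -x, 14 wide, 20 to 28 above the underside, reaching 43 from the axis; orange marks on top by the bar ends. Origin: underside centre; z up; half-turn symmetric. 0.25 kg, varies by 30 percent.
- old_filter: Used cartridge, a bystander: same shape, size and axes as the fresh filter, but black with a brown band and grey lugs. Loose, upright. Origin at its underside centre.
- white_box: White plastic network box, 90 x 90 x 28 mm, loose, a bystander. Origin at its underside centre.
- unit: Fume filter unit, immovable grey box 200 mm (x) by 270 (y) by 80 high, on the bench. Origin: underside centre, z up, same axes as the socket. On its top the aluminium bayonet collar (axis at x 0, y -45 mm), on a dark round flange 148 mm across and 83 mm above the bench, and the switch (lever pivot at x 0, y +90, 102 mm above the bench).
- socket (a point): Centre of the collar's mouth, on the collar's top face, 100 mm above the bench. z up; x along the two entry slots (at +x and -x, marked by orange patches on the ring and flange; half-turn symmetric). Collar 112 mm outside, hole 73 mm across; slots 19 mm wide at the hole, 24 at their outer end, 46 mm from the axis. Turning is possible only clockwise from above, to a stop at about 64 degrees.
- spring_plate (a joint): Depth in m by which the sprung steel plate inside the collar is pressed: 0 up, 0.022 at most. At 0 a filter stands on it with its underside 26 mm below the collar top, lugs still in the slots. From 0.014 on (underside 40 mm below) the lugs are under the lip and can turn. Spring 4 N at 0, 8 N at 0.010 (locked), 10.4 N at 0.016.
- seat (a point): Where the locked filter's origin lies, on the socket axis, 36 mm below the collar top. Its x is the line of the lugs when locked: 60 degrees clockwise (from above) of the socket's x, narrow green patches on the flange; half-turn symmetric. There the roof over the lugs is 4 mm higher than the lip on the way: when let up, the spring lifts the filter 4 mm and it cannot turn back.
- switch (a joint): Toggle lever of the unit, rad: near 0 is off (leans 0.5 rad from upright to the unit's -x side), 1.0 is fully on (leans 0.5 rad to the +x side). Needs about 1 N at the tip and stays where it is left.
- switch_tip (a point): Centre of the red ball (26 mm across) at the end of the switch lever, 60 mm from the pivot. It swings in the unit's x-z plane, from 29 mm on the -x side of the pivot (off) to 29 mm on the +x side (on), 155 mm above the bench at both ends, 162 mm midway. Its axes turn with the lever.
There are look-alikes about, which are no part of the job. Of the things that look like the filter, take the one that is farthest from the robot's base at the start.

How it is judged:
On the way, in this order (a step that is already met when the one before it is completed fails the run):
1. the fresh filter is locked in its seat (z of filter in the frame of seat between -0.0025 and 0.0025 m and horizontal distance between filter and seat below 0.005 m and angle between the x axis of filter and the x axis of seat, either way round below 0.13 rad and angle between filter's own z axis and vertical below 0.07 rad), for 0.2 s.
2. the unit is switched on (value of joint switch above 0.85 rad), for 0.2 s.
At the end, for the whole second after the job is handed in: Fresh filter locked in the collar, upright within 0.07 rad, its origin within 2.5 mm in height and 5 mm sideways of the seat, lugs within 0.13 rad of the locked direction, at rest; switch beyond 0.85 rad; used filter and white box within 30 mm of their starts (all of step 1 and value of joint switch above 0.85 rad and linear speed of filter below 0.02 m/s and distance of each of old_filter, white_box from where it was at the start of the episode below 0.03 m); the robot touches nothing.
It fails at once if the used dark filter is shifted by 30 mm or more (distance of old_filter from where it was at the start of the episode above 0.03 m).
It fails at once if the white box is shifted by 30 mm or more (distance of white_box from where it was at the start of the episode above 0.03 m).
It also fails if it takes over 54 s, if anything falls off the work surface, if the arm or the gripper's body presses on something with over 40 N, if the wrist force passes 120 N, or if a joint passes its speed limit or range.

## Working session

There is one attempt and no reset: what is moved stays moved. The work goes in short steps, Python scripts to look and compute and a tool call to move; the robot and the scene stay as the last step left them, time stands still between calls to the robot, and variables do not carry over. Pictures are saved under pics/ and viewed, about 8 in all and at most 12, crops included, and the job is handed in when it is done.

Besides the shell and the picture viewer there is one more tool, called after ">>>" by a JSON object that holds its "api" and its "payload". send_rows: Moves the arm, as the interface text tells. Its arguments: {"type":"object","properties":{"targets":{"type":"array"},"newtons":{"type":"number"}},"required":["targets"]}

```bash
mkdir -p pics; ls; cat > h.py <<'E'
import numpy as np, cv2
from station import sense, optics, arm, spotter
def cam(n):
    i=optics.camera_info(n); K=np.array(i["intrinsics"],float); R=cv2.Rodrigues(np.array(i["rvec"],float))[0]; t=np.array(i["tvec"],float).ravel()
    return K,float(i["k1"]),R,t
def proj(n,P):
    K,k,R,t=cam(n); c=np.atleast_2d(P)@R.T+t; s=c[:,:2]/c[:,2:]; s=s*(1+k*(s**2).sum(1,keepdims=True))
    return s@K[:2,:2].T+K[:2,2]
def at(n,uv,z):
    "pixels -> world points at height z"
    K,k,R,t=cam(n); d=(np.atleast_2d(uv)-K[:2,2])@np.linalg.inv(K[:2,:2]).T; s=d.copy()
    for _ in range(20): s=d/(1+k*(s**2).sum(1,keepdims=True))
    r=np.c_[s,np.ones(len(s))]@R; C=-R.T@t
    return C+r*((z-C[2])/r[:,2:])
def snap(n,f):
    im=np.array(optics.camera(n)); cv2.imwrite(f"pics/{f}.png",im[:,:,::-1]); return im
E
python3 - <<'E'
from h import *
s=sense(); print(s["time"],s["ee_pos"],s["orientation"],arm.tcp_to_grasp)
a=snap("top","t0"); b=snap("side","s0")
cv2.imwrite("pics/both0.png",np.vstack([cv2.resize(x,(400,300)) for x in (a,b)])[:,:,::-1])
for n in("top","side"):
    K,k,R,t=cam(n); print(n,-R.T@t,K[0,0],k)
    for l in("filter","old_filter","white_box","unit","switch_tip"):
        for d in spotter.find_in(n,l)[:4]: 
            r=d["rect"]; print(n,l,np.round(r),round(d["conf"],2),at(n,[[r[0]+r[2]/2,r[1]+r[3]/2]],.1).round(3))
E
```

```text
pics
0.0 [ 0.17682352 -0.62480389  0.23040268] [-3.11002773e+00 -4.31718026e-01  5.25102944e-04] 0.0187
top [0.32472307 0.02398453 1.01575236] 415.7918481090665 -0.14021754831669883
top filter [262. 139.  33.  33.] 0.95 [[ 0.559 -0.016  0.1  ]]
top filter [328. 246.  33.  34.] 0.87 [[ 0.318 -0.161  0.1  ]]
top filter [324. 119.  34.  36.] 0.85 [[ 0.603 -0.16   0.1  ]]
top filter [247. 223.  36.  30.] 0.71 [[0.372 0.014 0.1  ]]
top old_filter [304. 186.  29.  36.] 0.75 [[ 0.449 -0.106  0.1  ]]
top white_box [362. 180.  52.  50.] 0.88 [[ 0.448 -0.261  0.1  ]]
top white_box [118. 173.  15.  13.] 0.27 [[0.501 0.333 0.1  ]]
top unit [117. 131. 119.  92.] 0.85 [[0.507 0.215 0.1  ]]
top unit [184. 164.  25.  23.] 0.31 [[0.509 0.168 0.1  ]]
top switch_tip [115. 172.  15.  14.] 0.64 [[0.502 0.339 0.1  ]]
side [ 0.29058689 -0.76559605  0.61036847] 440.68329474866624 -0.10276936715907277
side filter [195. 204.  30.  56.] 0.95 [[ 0.372 -0.057  0.1  ]]
side filter [324. 248.  44.  55.] 0.77 [[ 0.586 -0.231  0.1  ]]
side filter [283. 205.  31.  58.] 0.69 [[ 0.542 -0.097  0.1  ]]
side filter [168. 271.  50.  54.] 0.65 [[ 0.319 -0.235  0.1  ]]
side old_filter [240. 239.  43.  57.] 0.9 [[ 0.446 -0.18   0.1  ]]
side white_box [247. 315.  75.  66.] 0.71 [[ 0.437 -0.362  0.1  ]]
side unit [203. 126. 105. 105.] 0.96 [[0.508 0.14  0.1  ]]
side unit [239. 240.  41.  57.] 0.41 [[ 0.442 -0.182  0.1  ]]
```

View pics/t0.png

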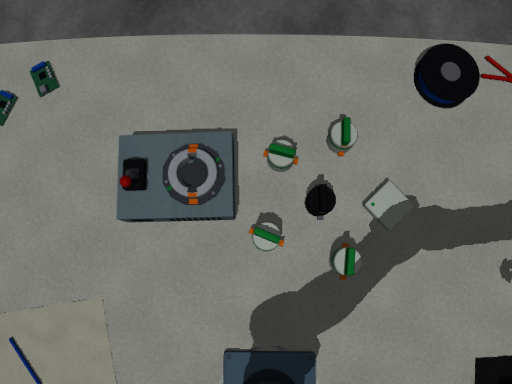

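View pics/s0.png

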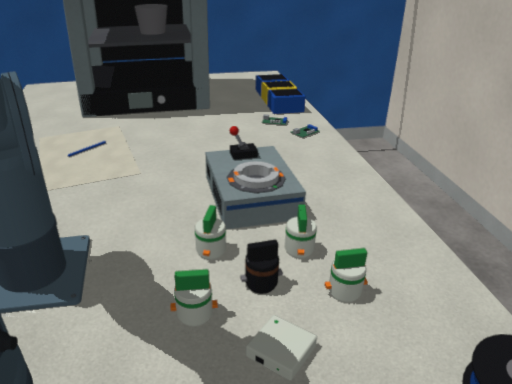

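The picture shows four white filters in the top view, at (282,154), (343,135), (267,236) and (347,261). The one at (343,135) is about 0.62 m from the base, against about 0.56 m for the next, so it is the one meant. I'll confirm that in a crop, which also covers the unit.

```bash
cat >> h.py <<'E'
def green(im):
    h=cv2.cvtColor(im,cv2.COLOR_RGB2HSV); return ((h[...,0]>50)&(h[...,0]<80)&(h[...,1]>110)&(h[...,2]>30)).astype(np.uint8)
def orange(im):
    h=cv2.cvtColor(im,cv2.COLOR_RGB2HSV); return ((h[...,0]>4)&(h[...,0]<20)&(h[...,1]>150)&(h[...,2]>90)).astype(np.uint8)
def Rz(a): return np.array([[np.cos(a),-np.sin(a),0],[np.sin(a),np.cos(a),0],[0,0,1]])
BAR=np.array([[x,y,z] for x in(-.03,.03) for y in(-.008,.008) for z in(.070,.104)])
def hullmask(n,P,shape=(384,512),S=8):
    uv=proj(n,P); m=np.zeros((shape[0],shape[1]),np.float32)
    x0,y0=np.floor(uv.min(0)).astype(int)-1; x1,y1=np.ceil(uv.max(0)).astype(int)+2
    b=np.zeros(((y1-y0)*S,(x1-x0)*S),np.uint8)
    h=cv2.convexHull((((uv-[x0,y0]+.5)*S-.5)*16).round().astype(np.int32)); cv2.fillConvexPoly(b,h,1,shift=4)
    m[y0:y1,x0:x1]=cv2.resize(b.astype(np.float32),(x1-x0,y1-y0),interpolation=cv2.INTER_AREA); return m
E
python3 - <<'E'
from h import *
from scipy.optimize import minimize
T=cv2.imread("pics/t0.png")[:,:,::-1].copy(); S=cv2.imread("pics/s0.png")[:,:,::-1].copy()
def comp(m,uv):
    n,l,st,c=cv2.connectedComponentsWithStats(m,connectivity=8)
    i=1+np.argmin([np.hypot(*(c[j]-uv))+(1000 if st[j][4]<15 else 0) for j in range(1,n)]); print(st[i],c[i].round(1)); return (l==i).astype(np.float32)
gt=comp(green(T),(346,131)); gs=comp(green(S),(351,259))
def f(p,cams="ts"):
    P=BAR@Rz(p[2]).T+[p[0],p[1],0]; e=0
    if "t" in cams:e+=abs(hullmask("top",P)-gt).sum()
    if "s" in cams:e+=abs(hullmask("side",P)-gs).sum()
    return e
for c in("ts","t","s"):
    best=min((minimize(f,[.6,-.16,a],args=(c,),method="Nelder-Mead",options=dict(initial_simplex=[[.6,-.16,a],[.61,-.16,a],[.6,-.15,a],[.6,-.16,a+.2]])) for a in(-.3,0,.3)),key=lambda r:r.fun); print(c,best.x.round(4),best.fun)
A=cv2.resize(T[100:175,300:400],None,fx=4,fy=4,interpolation=cv2.INTER_CUBIC); B=cv2.resize(S[220:320,300:400],None,fx=3,fy=3,interpolation=cv2.INTER_CUBIC)
U=cv2.resize(T[120:230,105:245],None,fx=5,fy=5,interpolation=cv2.INTER_CUBIC)
cv2.imwrite("pics/c0.png",np.hstack([A,B])[:,:,::-1]);cv2.imwrite("pics/u0.png",U[:,:,::-1])
n,l,st,c=cv2.connectedComponentsWithStats(orange(T)); print([(c[i].round(1).tolist(),int(st[i][4])) for i in range(1,n) if st[i][4]>2])
n,l,st,c=cv2.connectedComponentsWithStats(orange(S)); print([(c[i].round(1).tolist(),int(st[i][4])) for i in range(1,n) if st[i][4]>2])
E
```

```text
[342 117   8  28 208] [345.5 130.7]
[335 249  32  19 513] [350.1 258. ]
ts [ 0.6234 -0.1721 -0.0283] 186.078125
t [ 0.6243 -0.1728 -0.1124] 57.6875
s [ 0.6216 -0.173   0.1357] 108.328125
[([192.4, 147.4], 65), ([265.3, 153.3], 19), ([340.4, 153.4], 23), ([295.4, 160.6], 23), ([191.5, 194.5], 32), ([193.0, 201.0], 45), ([251.0, 230.6], 21), ([281.0, 242.7], 22)]
[([276.0, 169.0], 7), ([235.8, 172.9], 10), ([280.4, 174.6], 15), ([230.7, 179.4], 20), ([206.1, 252.4], 29), ([300.6, 251.7], 26), ([365.2, 281.6], 9), ([327.6, 284.9], 36), ([214.4, 304.1], 27), ([172.9, 306.6], 34)]
```

View pics/c0.png

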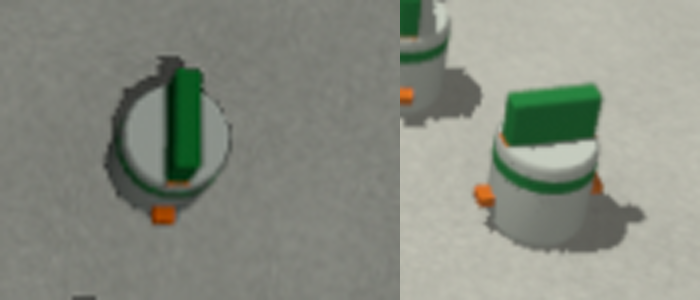

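View pics/u0.png

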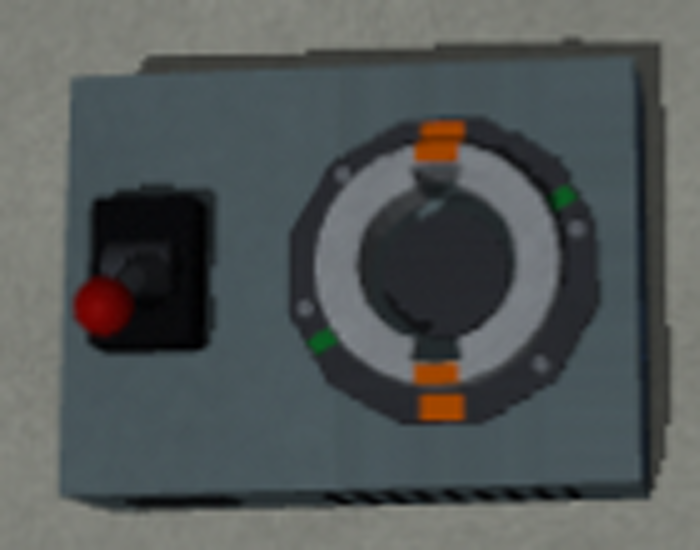

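```bash
python3 - <<'E'
from h import *
T=cv2.imread("pics/t0.png")[:,:,::-1].copy(); S=cv2.imread("pics/s0.png")[:,:,::-1].copy()
for n,I,r in(("top",T,(340,352,114,148)),("side",S,(332,370,245,272))):
    P=BAR@Rz(-.03).T+[.6234,-.1721,0]; m=hullmask(n,P); g=green(I); print(n,m.sum(),proj(n,P).round(1).tolist())
    for y in range(r[2],r[3]): print(y,''.join(".mg#"[int(m[y,x]>.5)+2*int(g[y,x])] for x in range(r[0],r[1])))
h=cv2.cvtColor(T,cv2.COLOR_RGB2HSV); print(h[130,338:354].tolist()); print(h[112:120,346].tolist(),h[140:150,345].tolist())
E
```

```text
top 272.71875 [[347.1, 145.3], [350.1, 141.3], [340.4, 145.0], [343.2, 141.0], [347.0, 121.1], [350.0, 116.3], [340.4, 120.8], [343.1, 116.0]]
114 ............
115 ............
116 ............
117 ...m#####mm.
118 ..mm######m.
119 ..m#######m.
120 .mm#######m.
121 .m########m.
122 .mm#######m.
123 .mm#######m.
124 .mm#######m.
125 .m########m.
126 .m########m.
127 .m########m.
128 .m########m.
129 .m########m.
130 .m########m.
131 .m########m.
132 .m########m.
133 .m########m.
134 .m########m.
135 .m########m.
136 .m########m.
137 .m########m.
138 .m########m.
139 .m########m.
140 .m########m.
141 .m########m.
142 .m#######m..
143 .m######m...
144 .m#####mm...
145 .mmmmmmm....
146 ............
147 ............
side 635.2969 [[336.5, 269.0], [338.7, 254.9], [333.6, 263.6], [335.8, 249.6], [366.0, 265.5], [368.9, 251.4], [362.7, 260.2], [365.5, 246.3]]
245 ......................................
246 ......................................
247 ...........................mmmmmmm....
248 ..................mmmmmmmmmmmmmmmmm...
249 .........mmmmmmmmmmmmmm##########mmm..
250 ....mmmmmmmmmm###
[... 734 characters left out ...]
mm................
268 ....mmmmmmmmmm........................
269 ......................................
270 ......................................
271 ......................................
[[60, 11, 145], [56, 12, 145], [60, 18, 131], [66, 45, 80], [68, 231, 32], [68, 225, 43], [68, 230, 71], [69, 225, 86], [68, 223, 87], [68, 228, 86], [68, 222, 86], [69, 236, 81], [66, 49, 104], [60, 13, 138], [60, 12, 145], [60, 12, 146]]
[[39, 14, 126], [39, 14, 128], [34, 14, 127], [40, 14, 112], [40, 14, 109], [67, 141, 85], [69, 228, 85], [68, 225, 86]] [[69, 223, 88], [69, 232, 76], [68, 229, 49], [68, 224, 49], [68, 228, 47], [24, 166, 66], [17, 91, 104], [64, 38, 95], [67, 111, 69], [64, 58, 66]]
```

```bash
python3 - <<'E'
from h import *
c=lambda L:(np.array(L,float)+.5)/5-.5+[105,120]
cor=at("top",c([[70,78],[633,57],[642,487],[62,496]]),.08); print("corners",cor.round(4).tolist(),"mean",cor.mean(0).round(4))
for i in range(4): d=cor[(i+1)%4]-cor[i]; print(np.hypot(*d[:2]).round(4),np.degrees(np.arctan2(d[1],d[0])).round(2))
print("collar edges L,R,T,B",at("top",c([[313,264],[560,264],[437,140],[437,388]]),.1).round(4).tolist())
print("collar c",at("top",c([[437,264]]),.1).round(4), "ball",at("top",c([[104,306]]),.155).round(4))
a=at("top",[[192.3,150],[191.5,194.5]],.1);a=at("top",c([[436,150],[436,373]]),.1);b=at("top",c([[443,131],[442,407]]),.083)
e=at("side",[[235.8,172.9],[276,169]],.1);g=at("side",[[230.7,179.4],[280.4,174.6]],.083)
for n,q in(("top ring",a),("top fl",b),("side ring",e),("side fl",g)):
    d=q[0]-q[1]; print(n,q.round(4).tolist(),q.mean(0).round(4),np.hypot(*d[:2]).round(4),np.degrees(np.arctan2(d[1],d[0])).round(2))
E
```

```text
corners [[0.6122, 0.3639, 0.08], [0.6222, 0.0943, 0.08], [0.42, 0.086, 0.08], [0.4123, 0.3543, 0.08]] mean [0.5167 0.2246 0.08  ]
0.2698 -87.87
0.2024 -177.65
0.2683 91.63
0.2001 2.76
collar edges L,R,T,B [[0.5178, 0.2364, 0.1], [0.5185, 0.1237, 0.1], [0.576, 0.1818, 0.1], [0.4614, 0.1776, 0.1]]
collar c [[0.5181 0.1796 0.1   ]] ball [[0.4874 0.3142 0.155 ]]
top ring [[0.5713, 0.1821, 0.1], [0.4682, 0.1782, 0.1]] [0.5198 0.1802 0.1   ] 0.1032 2.13
top fl [[0.5851, 0.1821, 0.083], [0.4552, 0.1778, 0.083]] [0.5201 0.18   0.083 ] 0.1299 1.89
side ring [[0.4669, 0.1784, 0.1], [0.5701, 0.1807, 0.1]] [0.5185 0.1795 0.1   ] 0.1032 -178.71
side fl [[0.4541, 0.1784, 0.083], [0.5824, 0.1804, 0.083]] [0.5182 0.1794 0.083 ] 0.1283 -179.1
```

The crops confirm the pick: a white canister with a green band, a bar along world x, and lugs at both bar ends, standing at (0.622, -0.172). The socket is at (0.519, 0.180) with yaw about +2°, and the lever leans toward the robot. I'm moving above the filter using the half-turned grasp, so the wrist has room for the clockwise turn.

>>> {"api": "send_rows", "payload": {"targets": [{"tx":40,"ty":40,"tz":0,"wz":10,"gripper":85},{"tx":80,"ty":80,"wz":20,"tz":0,"gripper":85},{"tx":120,"ty":120,"tz":0,"wz":30,"gripper":85},{"tx":160,"ty":160,"tz":0,"wz":40,"gripper":85},{"tx":200,"ty":200,"tz":0,"wz":50,"gripper":85},{"tx":240,"ty":240,"tz":0,"wz":60,"gripper":85},{"tx":280,"ty":280,"tz":0,"wz":70,"gripper":85},{"tx":320,"ty":320,"tz":0,"wz":80,"gripper":85}], "newtons": 80}}

```text
invalid input at $.targets[0]: expected keys tx, ty, tz, wx, wy, wz, gripper
```

>>> {"api": "send_rows", "payload": {"targets": [{"tx":40,"ty":40,"tz":0,"wx":0,"wy":0,"wz":10,"gripper":85},{"tx":80,"ty":80,"wx":0,"wy":0,"wz":20,"tz":0,"gripper":85},{"tx":120,"ty":120,"tz":0,"wx":0,"wy":0,"wz":30,"gripper":85},{"tx":160,"ty":160,"tz":0,"wx":0,"wy":0,"wz":40,"gripper":85},{"tx":200,"ty":200,"tz":0,"wx":0,"wy":0,"wz":50,"gripper":85},{"tx":240,"ty":240,"tz":0,"wx":0,"wy":0,"wz":60,"gripper":85},{"tx":280,"ty":280,"tz":0,"wx":0,"wy":0,"wz":70,"gripper":85},{"tx":320,"ty":320,"tz":0,"wx":0,"wy":0,"wz":80,"gripper":85}], "newtons": 80}}

```text
time: 1.6
ee_pos: [0.4981, -0.3043, 0.2316]
orientation: [2.099, 2.336, -0.0]
wrist_force: [0.7, -0.8, 0.1]
opening: 0.0847
```

>>> {"api": "send_rows", "payload": {"targets": [{"tx":16,"ty":17,"tz":0,"wx":0,"wy":0,"wz":10.3,"gripper":85},{"tx":32,"ty":34,"tz":0,"wx":0,"wy":0,"wz":20.6,"gripper":85},{"tx":48,"ty":51,"tz":0,"wx":0,"wy":0,"wz":30.9,"gripper":85},{"tx":64,"ty":68,"tz":0,"wx":0,"wy":0,"wz":41.2,"gripper":85},{"tx":80,"ty":85,"tz":0,"wx":0,"wy":0,"wz":51.5,"gripper":85},{"tx":96,"ty":102,"tz":-15,"wx":0,"wy":0,"wz":61.8,"gripper":85},{"tx":112,"ty":119,"tz":-30,"wx":0,"wy":0,"wz":72.1,"gripper":85},{"tx":124,"ty":132,"tz":-50,"wx":0,"wy":0,"wz":82.3,"gripper":85}]}}

```text
time: 2.6
ee_pos: [0.622, -0.1728, 0.1812]
orientation: [0.042, 3.14, -0.0]
wrist_force: [-1.1, -1.3, 0.2]
opening: 0.0849
```

```bash
python3 - <<'E'
from h import *
s=sense(); print(s["time"],s["ee_pos"],s["orientation"],s["joint_pos"])
T=snap("top","t1");S=snap("side","s1")
cv2.imwrite("pics/c1.png",np.hstack([cv2.resize(T[80:180,290:400],None,fx=3,fy=3),cv2.resize(S[170:300,300:410],(330,300))])[:,:,::-1])
E
```

```text
2.6 [ 0.6219913  -0.17276321  0.18123   ] [ 4.24602247e-02  3.14005036e+00 -1.70332046e-04] [ 0.67447928  0.69159158 -0.71699505  1.56315884  0.49670599  1.07479992
  1.37504527]
```

View pics/c1.png

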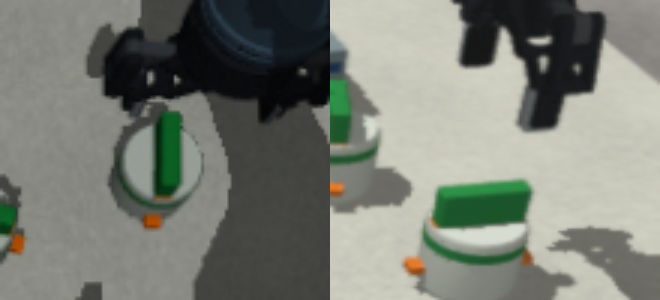

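The crop shows the open fingers above and behind the bar. That fits the calibrated offset, so I'm going down and closing.

>>> {"api": "send_rows", "payload": {"targets": [{"tx":0,"ty":0,"tz":-40,"wx":0,"wy":0,"wz":0,"gripper":85},{"tx":0,"ty":1,"tz":-80,"wx":0,"wy":0,"wz":0,"gripper":85},{"tx":0,"ty":1,"tz":-104,"wx":0,"wy":0,"wz":0,"gripper":85},{"tx":0,"ty":1,"tz":-104,"wx":0,"wy":0,"wz":0,"gripper":5},{"tx":0,"ty":1,"tz":-104,"wx":0,"wy":0,"wz":0,"gripper":5},{"tx":0,"ty":1,"tz":-104,"wx":0,"wy":0,"wz":0,"gripper":5},{"tx":0,"ty":1,"tz":-104,"wx":0,"wy":0,"wz":0,"gripper":5},{"tx":0,"ty":1,"tz":-104,"wx":0,"wy":0,"wz":0,"gripper":5}], "newtons": 80}}

```text
time: 3.7
ee_pos: [0.6221, -0.1725, 0.0787]
orientation: [0.052, 3.139, -0.001]
wrist_force: [-1.3, -0.3, 8.1]
opening: 0.0148
```

```bash
python3 - <<'E'
from h import *
s=sense(); print(s["time"],s["ee_pos"],s["orientation"],s["opening"],s["wrist_force"])
E
```

```text
3.7 [ 0.6220584  -0.17249073  0.07871034] [ 5.22577212e-02  3.13887980e+00 -7.15423422e-04] 0.014782040648634405 [-1.25761966 -0.27521759  8.05188334]
```

>>> {"api": "send_rows", "payload": {"targets": [{"tx":0,"ty":0,"tz":30,"wx":0,"wy":0,"wz":0,"gripper":5},{"tx":0,"ty":0,"tz":80,"wx":0,"wy":0,"wz":0,"gripper":5},{"tx":-5,"ty":20,"tz":130,"wx":0,"wy":0,"wz":0,"gripper":5},{"tx":-20,"ty":70,"tz":150,"wx":0,"wy":0,"wz":1,"gripper":5},{"tx":-36,"ty":125,"tz":150,"wx":0,"wy":0,"wz":2,"gripper":5},{"tx":-52,"ty":180,"tz":150,"wx":0,"wy":0,"wz":3,"gripper":5},{"tx":-68,"ty":235,"tz":150,"wx":0,"wy":0,"wz":3.5,"gripper":5},{"tx":-84,"ty":290,"tz":150,"wx":0,"wy":0,"wz":3.5,"gripper":5}]}}

```text
time: 4.7
ee_pos: [0.536, 0.1189, 0.2272]
orientation: [0.044, -3.141, 0.001]
wrist_force: [0.4, -0.0, -1.7]
opening: 0.0145
```

>>> {"api": "send_rows", "payload": {"targets": [{"tx":-10,"ty":35,"tz":0,"wx":0,"wy":0,"wz":0,"gripper":5},{"tx":-19,"ty":62,"tz":0,"wx":0,"wy":0,"wz":0,"gripper":5},{"tx":-19,"ty":62,"tz":-15,"wx":0,"wy":0,"wz":0,"gripper":5},{"tx":-19,"ty":62,"tz":-15,"wx":0,"wy":0,"wz":0,"gripper":5}]}}

```text
time: 5.2
ee_pos: [0.5173, 0.1779, 0.2107]
orientation: [0.043, -3.139, 0.003]
wrist_force: [0.0, -0.9, -2.3]
opening: 0.0149
```

```bash
python3 - <<'E'
from h import *
s=sense(); print(s["time"],s["ee_pos"],s["orientation"],s["opening"],s["wrist_force"],s["joint_pos"])
T=snap("top","t2");S=snap("side","s2")
cv2.imwrite("pics/c2.png",np.hstack([cv2.resize(T[100:220,130:260],(390,360),interpolation=2),cv2.resize(S[90:220,190:320],(390,360),interpolation=2)])[:,:,::-1])
for n,I in(("top",T),("side",S)):
    N,l,st,c=cv2.connectedComponentsWithStats(orange(I)); print(n,[(c[i].round(1).tolist(),st[i].tolist()) for i in range(1,N) if st[i][4]>2])
    N,l,st,c=cv2.connectedComponentsWithStats(green(I)); print(n,[(c[i].round(1).tolist(),st[i].tolist()) for i in range(1,N) if st[i][4]>10])
E
```

```text
5.2 [0.51727889 0.17786961 0.21069175] [ 0.04293658 -3.13855543  0.00325921] 0.014893504264562886 [ 0.03077808 -0.94199447 -2.27636012] [ 0.21257047  0.52280175 -0.83377127  1.79498215  0.44705154  1.02759003
  0.80428745]
top [([295.3, 160.7], [293, 158, 5, 6, 24])]
top [([49.1, 67.2], [45, 61, 9, 15, 28]), ([43.8, 80.6], [30, 68, 28, 28, 311]), ([4.8, 108.1], [0, 95, 17, 30, 157]), ([281.5, 150.3], [269, 143, 26, 15, 237])]
side [([240.8, 151.5], [239, 149, 5, 6, 26]), ([271.9, 149.3], [271, 148, 3, 4, 9]), ([275.6, 168.8], [275, 168, 2, 3, 5]), ([235.8, 172.9], [234, 172, 4, 3, 10]), ([280.5, 174.5], [279, 173, 4, 4, 14]), ([230.7, 179.4], [228, 178, 6, 4, 20]), ([206.1, 252.4], [203, 250, 7, 6, 29]), ([300.6, 251.7], [298, 250, 6, 5, 26]), ([214.5, 303.5], [213, 300, 4, 8, 32]), ([173.0, 306.2], [171, 303, 5, 7, 31])]
side [([256.6, 126.4], [245, 118, 25, 17, 202]), ([302.3, 132.6], [298, 129, 8, 7, 35]), ([256.6, 143.4], [244, 140, 26, 6, 71]), ([301.8, 217.3], [298, 204, 9, 28, 206]), ([209.3, 218.8], [204, 206, 12, 27, 227]), ([299.8, 237.4], [287, 233, 28, 8, 67]), ([209.8, 238.5], [196, 234, 29, 8, 69]), ([191.5, 279.3], [175, 270, 34, 20, 624]), ([193.4, 303.7], [175, 296, 36, 12, 105])]
```

View pics/c2.png

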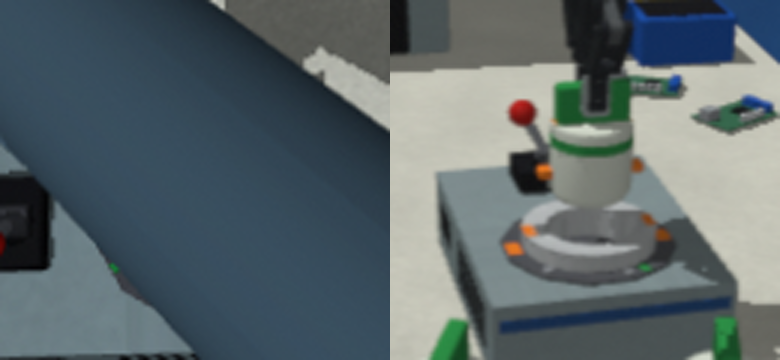

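```bash
python3 - <<'E'
from h import *
s=sense(); p=np.array(s["ee_pos"]); z0=p[2]-.0787
print("underside",z0)
# which world x does the filter axis have, given y = tcp y : solve from u of band centre / bar centre / lugs
from scipy.optimize import brentq
for nm,u,z,dx in(("bar",257.0,.087,0),("band",256.5,.055,0),("lugL",240.8,.024,-.0395)):
    f=lambda x: proj("side",[[x,p[1]-(0.0335 if nm=="band" else 0)*0,z0+z]])[0,0]-u
    print(nm,brentq(f,.4,.6)-dx, proj("side",[[p[0]+dx,p[1]-.0011*(dx<0),z0+z]]))
print(at("side",[[240.8,151.5],[271.9,149.3]],z0+.024))
S=cv2.imread("pics/s2.png")
for y in(146,150,154,158): print(y,S[y,236:280].mean(1).astype(int).tolist())
E
```

```text
underside 0.13313393491637554
bar 0.5174335515181065 [[257.33689037 125.92180584]]
band 0.5170073798290562 [[257.00613298 138.47848926]]
lugL 0.518568624864454 [[240.75638833 151.72315753]]
[[0.47909036 0.17812821 0.15713393]
 [0.55602142 0.17711002 0.15713393]]
146 [27, 31, 50, 52, 47, 49, 68, 119, 143, 145, 135, 134, 131, 123, 121, 111, 97, 89, 83, 80, 79, 79, 78, 77, 77, 77, 81, 89, 93, 104, 111, 111, 110, 108, 117, 127, 133, 150, 172, 185, 188, 188, 188, 188]
150 [28, 28, 50, 100, 121, 123, 128, 140, 144, 143, 143, 142, 140, 140, 137, 136, 133, 130, 125, 122, 122, 122, 121, 121, 121, 120, 119, 118, 117, 116, 115, 112, 109, 105, 93, 79, 76, 81, 107, 132, 153, 175, 185, 187]
154 [17, 16, 20, 43, 57, 64, 75, 91, 123, 140, 141, 140, 138, 137, 135, 132, 130, 128, 125, 124, 122, 122, 122, 120, 120, 119, 118, 117, 116, 115, 114, 111, 108, 106, 118, 131, 136, 136, 136, 136, 136, 137, 139, 153]
158 [19, 20, 19, 22, 23, 27, 39, 66, 115, 137, 138, 137, 135, 133, 132, 129, 127, 125, 123, 122, 122, 121, 120, 120, 120, 119, 118, 117, 115, 114, 112, 110, 108, 113, 128, 135, 136, 136, 136, 136, 136, 136, 137, 136]
```

>>> {"api": "send_rows", "payload": {"targets": [{"tx":1,"ty":1.5,"tz":-10,"wx":0,"wy":0,"wz":0.4,"gripper":5},{"tx":1,"ty":1.5,"tz":-20,"wx":0,"wy":0,"wz":0.4,"gripper":5},{"tx":1,"ty":1.5,"tz":-25,"wx":0,"wy":0,"wz":0.4,"gripper":5},{"tx":1,"ty":1.5,"tz":-25,"wx":0,"wy":0,"wz":0.4,"gripper":5}]}}

```text
time: 5.8
ee_pos: [0.5187, 0.1809, 0.1867]
orientation: [0.055, -3.14, 0.0]
wrist_force: [-0.3, -0.0, -1.6]
opening: 0.0146
```

```bash
python3 - <<'E'
from h import *
s=sense(); print(s["time"],s["ee_pos"],s["orientation"],s["opening"],s["wrist_force"])
S=snap("side","s3")
N,l,st,c=cv2.connectedComponentsWithStats(orange(S)); print([(c[i].round(1).tolist(),st[i].tolist()) for i in range(1,N) if st[i][4]>2 and c[i][1]<200])
cv2.imwrite("pics/c3.png",cv2.resize(S[110:200,210:310],(800,600),interpolation=2)[:,:,::-1]) if 0 else None
E
```

```text
5.8 [0.51870407 0.18090161 0.186745  ] [ 5.49340380e-02 -3.14017685e+00  3.21239600e-04] 0.0146116674768073 [-0.34905449 -0.03535662 -1.63806906]
[([271.4, 157.7], [271, 156, 2, 4, 7]), ([241.0, 160.0], [239, 158, 5, 5, 21]), ([275.8, 169.0], [275, 168, 3, 3, 6]), ([235.8, 172.9], [234, 172, 4, 3, 10]), ([280.4, 174.6], [279, 173, 4, 4, 15]), ([230.7, 179.4], [228, 178, 6, 4, 20])]
```

>>> {"api": "send_rows", "payload": {"targets": [{"tx":0,"ty":-1,"tz":-6,"wx":0,"wy":0,"wz":0,"gripper":5},{"tx":0,"ty":-1,"tz":-12,"wx":0,"wy":0,"wz":0,"gripper":5},{"tx":0,"ty":-1,"tz":-18,"wx":0,"wy":0,"wz":0,"gripper":5},{"tx":0,"ty":-1,"tz":-24,"wx":0,"wy":0,"wz":0,"gripper":5},{"tx":0,"ty":-1,"tz":-24,"wx":0,"wy":0,"wz":0,"gripper":5}]}}

```text
time: 6.48
ee_pos: [0.5186, 0.1799, 0.1627]
orientation: [0.055, -3.14, 0.0]
wrist_force: [0.6, -0.1, -3.1]
opening: 0.0147
```

>>> {"api": "send_rows", "payload": {"targets": [{"tx":0,"ty":0,"tz":-3,"wx":0,"wy":0,"wz":0,"gripper":5},{"tx":0,"ty":0,"tz":-6,"wx":0,"wy":0,"wz":0,"gripper":5},{"tx":0,"ty":0,"tz":-9,"wx":0,"wy":0,"wz":0,"gripper":5},{"tx":0,"ty":0,"tz":-12,"wx":0,"wy":0,"wz":0,"gripper":5},{"tx":0,"ty":0,"tz":-15,"wx":0,"wy":0,"wz":0,"gripper":5},{"tx":0,"ty":0,"tz":-15,"wx":0,"wy":0,"wz":0,"gripper":5}]}}

```text
time: 7.22
ee_pos: [0.5191, 0.1801, 0.1484]
orientation: [-0.055, 3.141, -0.0]
wrist_force: [-1.2, -1.2, 2.4]
opening: 0.0146
```

>>> {"api": "send_rows", "payload": {"targets": [{"tx":0,"ty":0,"tz":-4,"wx":0,"wy":0,"wz":0,"gripper":5},{"tx":0,"ty":0,"tz":-8,"wx":0,"wy":0,"wz":0,"gripper":5},{"tx":0,"ty":0,"tz":-12,"wx":0,"wy":0,"wz":0,"gripper":5},{"tx":0,"ty":0,"tz":-15,"wx":0,"wy":0,"wz":0,"gripper":5},{"tx":0,"ty":0,"tz":-15,"wx":0,"wy":0,"wz":0,"gripper":5}]}}

```text
time: 7.85
ee_pos: [0.5192, 0.1802, 0.1336]
orientation: [-0.055, 3.141, -0.0]
wrist_force: [-2.0, -1.7, 8.4]
opening: 0.0144
```

>>> {"api": "send_rows", "payload": {"targets": [{"tx":0,"ty":0,"tz":-1,"wx":0,"wy":0,"wz":-8,"gripper":5},{"tx":0,"ty":0,"tz":-1,"wx":0,"wy":0,"wz":-16,"gripper":5},{"tx":0,"ty":0,"tz":-1,"wx":0,"wy":0,"wz":-24,"gripper":5},{"tx":0,"ty":0,"tz":-1,"wx":0,"wy":0,"wz":-32,"gripper":5},{"tx":0,"ty":0,"tz":-1,"wx":0,"wy":0,"wz":-40,"gripper":5},{"tx":0,"ty":0,"tz":-1,"wx":0,"wy":0,"wz":-48,"gripper":5},{"tx":0,"ty":0,"tz":-1,"wx":0,"wy":0,"wz":-55,"gripper":5},{"tx":0,"ty":0,"tz":-1,"wx":0,"wy":0,"wz":-60,"gripper":5}]}}

```text
time: 8.85
ee_pos: [0.5208, 0.1808, 0.1335]
orientation: [1.526, 2.743, 0.004]
wrist_force: [0.4, -1.0, 9.8]
opening: 0.0143
```

>>> {"api": "send_rows", "payload": {"targets": [{"tx":0,"ty":0,"tz":0,"wx":0,"wy":0,"wz":-1,"gripper":5},{"tx":0,"ty":0,"tz":0,"wx":0,"wy":0,"wz":-1,"gripper":5}]}}

```text
time: 9.1
ee_pos: [0.5207, 0.1808, 0.1334]
orientation: [1.545, 2.732, 0.004]
wrist_force: [-0.8, -1.6, 9.4]
opening: 0.0146
```

```bash
python3 - <<'E'
from h import *
s=sense(); o=s["orientation"]; print(s["time"],s["ee_pos"],np.degrees(2*np.arctan2(o[1],o[0])),s["opening"],s["wrist_force"],s["wrist_torque"],s["joint_pos"])
E
```

```text
9.1 [0.52065091 0.18076442 0.13343282] 121.02427910028757 0.014565902772221372 [-0.81854339 -1.60606947  9.41043671] [-0.19822287  0.07560136  0.1135104 ] [-0.02185184  0.55321416 -0.5167844   1.85981161  0.36438792  0.81912531
 -0.18455531]
```

>>> {"api": "send_rows", "payload": {"targets": [{"tx":0,"ty":0,"tz":3,"wx":0,"wy":0,"wz":0,"gripper":5},{"tx":0,"ty":0,"tz":6,"wx":0,"wy":0,"wz":0,"gripper":5},{"tx":0,"ty":0,"tz":9,"wx":0,"wy":0,"wz":0,"gripper":5},{"tx":0,"ty":0,"tz":10,"wx":0,"wy":0,"wz":0,"gripper":5},{"tx":0,"ty":0,"tz":10,"wx":0,"wy":0,"wz":0,"gripper":5}]}}

```text
time: 9.72
ee_pos: [0.5204, 0.1807, 0.1427]
orientation: [1.546, 2.733, 0.004]
wrist_force: [4.1, 0.4, 2.7]
opening: 0.0146
```

```bash
python3 - <<'E'
from h import *
s=sense(); o=s["orientation"]; print(s["time"],s["ee_pos"],np.degrees(2*np.arctan2(o[1],o[0])),s["opening"],s["wrist_force"],s["wrist_torque"])
E
```

```text
9.725 [0.520418   0.1806528  0.14267951] 121.01052869045509 0.014583854995610056 [4.07053931 0.41478977 2.71856088] [ 0.24859236 -1.06648245  0.08715282]
```

>>> {"api": "send_rows", "payload": {"targets": [{"tx":0,"ty":0,"tz":0,"wx":0,"wy":0,"wz":0,"gripper":50},{"tx":0,"ty":0,"tz":0,"wx":0,"wy":0,"wz":0,"gripper":50},{"tx":0,"ty":0,"tz":0,"wx":0,"wy":0,"wz":0,"gripper":50},{"tx":0,"ty":0,"tz":20,"wx":0,"wy":0,"wz":0,"gripper":50},{"tx":0,"ty":0,"tz":60,"wx":0,"wy":0,"wz":0,"gripper":50},{"tx":0,"ty":0,"tz":90,"wx":0,"wy":0,"wz":0,"gripper":50},{"tx":-60,"ty":0,"tz":90,"wx":0,"wy":0,"wz":0,"gripper":50},{"tx":-100,"ty":0,"tz":90,"wx":0,"wy":0,"wz":0,"gripper":50}]}}

```text
time: 10.72
ee_pos: [0.4167, 0.18, 0.2323]
orientation: [-1.546, -2.734, 0.001]
wrist_force: [0.2, 0.2, 0.2]
opening: 0.0498
```

```bash
python3 - <<'E'
from h import *
s=sense(); o=s["orientation"]; print(s["time"],s["ee_pos"],np.degrees(2*np.arctan2(o[1],o[0])),s["opening"],s["wrist_force"])
T=snap("top","t4");S=snap("side","s4")
cv2.imwrite("pics/c4.png",np.hstack([cv2.resize(T[110:230,105:235],(390,360),interpolation=2),cv2.resize(S[90:220,190:320],(390,360),interpolation=2)])[:,:,::-1])
P=BAR@Rz(np.radians(-58)).T+[.5187,.1798,.064]
print("pred bar side",proj("side",P).min(0),proj("side",P).max(0))
N,l,st,c=cv2.connectedComponentsWithStats(green(S)); print([(c[i].round(1).tolist(),st[i].tolist()) for i in range(1,N) if st[i][4]>10 and c[i][1]<190])
m=hullmask("side",P); g=green(S); print(abs(m-g)[m>0].sum(),m.sum())
E
```

```text
10.725 [0.41671852 0.18002072 0.23225947] -238.97165865562837 0.04978458371740394 [0.18343015 0.23257463 0.15684329]
pred bar side [245.66176311 141.2038942 ] [268.10151334 163.65358407]
[([302.4, 132.7], [298, 129, 8, 7, 35]), ([257.2, 152.4], [247, 143, 21, 20, 285]), ([256.7, 169.2], [245, 166, 25, 6, 60])]
71.8125 356.8125
```

View pics/c4.png

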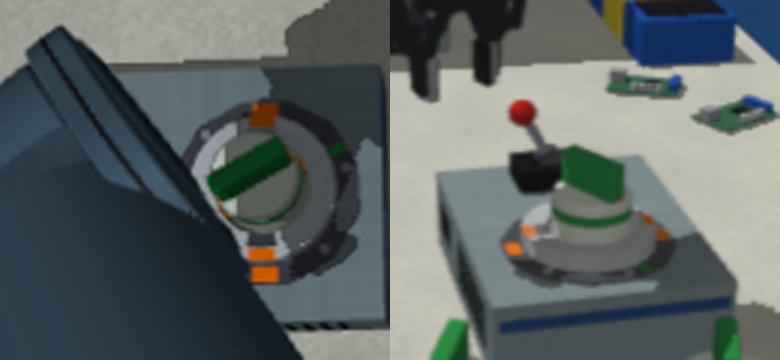

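The crop shows the filter in the collar with its bar pointing at the green marks. The bar's measured box, centre (257,152.5), matches the locked prediction of (256.9,152.4), so it is locked. Next is the lever.

>>> {"api": "send_rows", "payload": {"targets": [{"tx":0,"ty":30,"tz":0,"wx":0,"wy":0,"wz":10,"gripper":0},{"tx":5,"ty":60,"tz":0,"wx":0,"wy":0,"wz":20,"gripper":0},{"tx":10,"ty":90,"tz":0,"wx":0,"wy":0,"wz":30,"gripper":0},{"tx":15,"ty":120,"tz":0,"wx":0,"wy":0,"wz":40,"gripper":0},{"tx":20,"ty":134,"tz":0,"wx":0,"wy":0,"wz":50,"gripper":0},{"tx":20,"ty":134,"tz":-40,"wx":0,"wy":0,"wz":59,"gripper":0},{"tx":20,"ty":134,"tz":-80,"wx":0,"wy":0,"wz":59,"gripper":0},{"tx":20,"ty":134,"tz":-94,"wx":0,"wy":0,"wz":59,"gripper":0}], "newtons": 40}}

```text
time: 11.82
ee_pos: [0.4383, 0.3129, 0.136]
orientation: [-0.001, -3.138, 0.003]
wrist_force: [0.4, -0.8, -0.2]
opening: -0.0001
```

>>> {"api": "send_rows", "payload": {"targets": [{"tx":15,"ty":0,"tz":0,"wx":0,"wy":0,"wz":0,"gripper":0},{"tx":30,"ty":0,"tz":0,"wx":0,"wy":0,"wz":0,"gripper":0},{"tx":45,"ty":0,"tz":0,"wx":0,"wy":0,"wz":0,"gripper":0},{"tx":60,"ty":0,"tz":0,"wx":0,"wy":0,"wz":0,"gripper":0},{"tx":72,"ty":0,"tz":0,"wx":0,"wy":0,"wz":0,"gripper":0},{"tx":80,"ty":0,"tz":0,"wx":0,"wy":0,"wz":0,"gripper":0},{"tx":80,"ty":0,"tz":0,"wx":0,"wy":0,"wz":0,"gripper":0}]}}

```text
time: 12.7
ee_pos: [0.5189, 0.3139, 0.138]
orientation: [0.0, -3.141, 0.001]
wrist_force: [-1.3, -0.6, -0.2]
opening: -0.0002
```

>>> {"api": "send_rows", "payload": {"targets": [{"tx":2,"ty":0,"tz":0,"wx":0,"wy":0,"wz":0,"gripper":0},{"tx":4,"ty":0,"tz":0,"wx":0,"wy":0,"wz":0,"gripper":0},{"tx":4,"ty":0,"tz":0,"wx":0,"wy":0,"wz":0,"gripper":0}]}}

```text
time: 13.08
ee_pos: [0.5193, 0.3139, 0.1378]
orientation: [0.003, -3.136, 0.004]
wrist_force: [-11.5, -1.6, 4.6]
opening: -0.0
```

The force rose to 11.5 N, so the lever is at its stop. I'm backing off and checking.

>>> {"api": "send_rows", "payload": {"targets": [{"tx":-20,"ty":0,"tz":0,"wx":0,"wy":0,"wz":0,"gripper":0},{"tx":-60,"ty":0,"tz":0,"wx":0,"wy":0,"wz":0,"gripper":0},{"tx":-80,"ty":0,"tz":30,"wx":0,"wy":0,"wz":0,"gripper":0},{"tx":-90,"ty":0,"tz":80,"wx":0,"wy":0,"wz":0,"gripper":0},{"tx":-100,"ty":0,"tz":120,"wx":0,"wy":0,"wz":0,"gripper":0},{"tx":-100,"ty":0,"tz":120,"wx":0,"wy":0,"wz":0,"gripper":0}]}}

```text
time: 13.82
ee_pos: [0.4242, 0.3158, 0.2617]
orientation: [-0.002, 3.135, 0.005]
wrist_force: [0.2, 0.1, -0.9]
opening: 0.0001
```

```bash
python3 - <<'E'
from h import *
s=sense(); print(s["time"],s["ee_pos"],s["wrist_force"],np.abs(s["joint_velocities"]).max())
S=snap("side","s5");T=snap("top","t5")
for n,I in(("side",S),("top",T)):
    h=cv2.cvtColor(I,cv2.COLOR_RGB2HSV); m=(((h[...,0]<4)|(h[...,0]>174))&(h[...,1]>150)&(h[...,2]>60)).astype(np.uint8)
    N,l,st,c=cv2.connectedComponentsWithStats(m); print(n,[(c[i].round(1).tolist(),int(st[i][4])) for i in range(1,N) if st[i][4]>10])
    print("pred on",proj(n,[[.5136+.029,.315,.155]]).round(1),"at .85",proj(n,[[.5136+.0206,.315,.158]]).round(1))
N,l,st,c=cv2.connectedComponentsWithStats(green(S)); print([(c[i].round(1).tolist(),st[i].tolist()) for i in range(1,N) if st[i][4]>10 and c[i][1]<190])
for l in("old_filter","white_box"): print(l,[np.round(spotter.find_in(n,l)[0]["rect"]).tolist() for n in("side","top")])
cv2.imwrite("pics/c5.png",np.hstack([cv2.resize(T[110:230,105:235],(390,360),interpolation=2),cv2.resize(S[90:220,190:320],(390,360),interpolation=2)])[:,:,::-1])
E
```

```text
13.825 [0.42421588 0.31580362 0.26172086] [ 0.17334965  0.09091912 -0.90352117] 0.05433988244935787
side [([253.9, 128.9], 43)]
pred on [[254.1 129.1]] at .85 [[251.1 128.2]]
top [([497.7, 71.9], 250), ([125.3, 155.2], 76)]
pred on [[126.7 155.8]] at .85 [[126.  159.2]]
[([302.3, 132.5], [298, 128, 8, 8, 36]), ([256.9, 152.0], [247, 143, 21, 20, 283]), ([256.7, 169.2], [245, 166, 25, 6, 60])]
old_filter [[237.0, 238.0, 44.0, 59.0], [306.0, 187.0, 27.0, 34.0]]
white_box [[247.0, 319.0, 73.0, 61.0], [364.0, 178.0, 50.0, 53.0]]
```

View pics/c5.png

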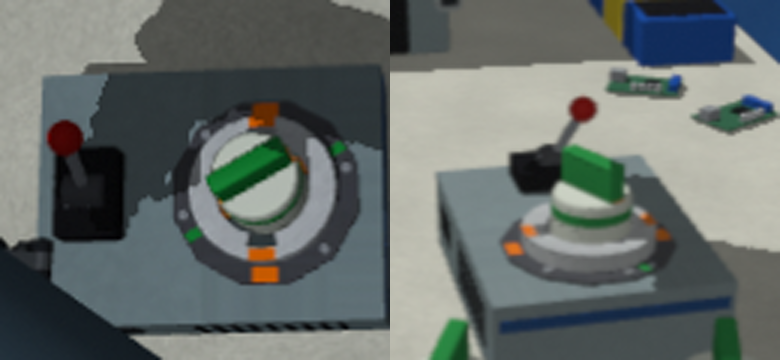

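The lever is over to +x: the ball is at (253.9,128.9) in the side view, against (254.1,129.1) predicted for fully on. The filter is in its seat with the bar on the green marks, the bystanders haven't moved, and the arm is clear.

```bash
python3 -c "
from station import arm; print(arm.sign_off())"
```

```text
the job is handed in; nothing more can be done
None
```

I fitted the fresh filter into the collar, switched the unit on, and handed the job in at about 14 s. Hand-in gives no verdict, so the results below are my own last checks.

- **Filter:** I took the farthest of the four white filters, the one at top-view pixel (343,135). I lowered it into the slots, pushed it down against the spring, turned it 61° clockwise and let it rise.
    - **Height:** the tool height after the rise put its underside at about 64 mm above the bench, which is the seat height.
    - **Position and angle:** the bar in the side picture agrees with the locked pose to within a pixel and points along the green marks.
- **Switch:** I pushed the lever until the force rose to 11.5 N at its stop. The red ball then sat within about 1.5 pixels of the fully-on position in both cameras.
- **Bystanders and arm:** the detection boxes for the used filter and the white box moved by at most about 5 pixels, which is within the detector's scatter. The arm was clear of everything, with wrist force about 1 N.
- **Disagreements:**
    - Before the grasp, fitting the filter's angle from each camera alone gave -6° and +8°. The joint fit gave -1.6° and I used that; the fingers closed on the bar without trouble.
    - While pressing, the spring force suggested a depth about 2 mm less than the tool height did. Both were deep enough to turn.

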